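# Open the double-door spice cupboard

### The arm

A 6-joint arm with a two-finger parallel gripper is mounted at the origin on a cart in front of the work surface, level with it; the furniture and walls round the work are solid. World frame = base frame: x ahead of the robot, y to its left, z up, the work surface at z = 0. Lengths are in m, angles in rad, forces in N, time in s.
With the tool pointing down it reaches from about 0.25 to 0.725 m from the base axis. Payload 4 kg.
Tool frame: the origin (TCP) lies midway between the tips of the shut fingers; the grasp point (between the pads) lies 19 mm behind it; z points along the fingers, y is the line along which they close (so a half turn about z gives the same grasp; the last joint's range is limited). The gripper opens to 85 mm and grips with 20 to 120 N. Pads are 22 mm wide; open, the fingers measure 114 mm over their backs; the gripper's body (76 mm by 85 mm) begins 54 mm behind the grasp point. The pads swing forward as they close: fully open they stand 13 mm farther back than shut.
Start: joints at [1.123, 0.241, 0.005, 1.335, 0, 1.571], TCP at [0.216, 0.451, 0.231] pointing down, gripper open.
Joint ranges: [-2.72, 2.72], [-1.05, 1.87], [-1.09, 1.28], [-1.99, 2.15], [-1.42, 1.44], [-3.14, 3.14]. Speed limits (rad/s): [2.79, 2.79, 3.14, 3.14, 3.14, 3.14].

### API

Orientations are given as a unit quaternion [x, y, z, w].
In Python, from workcell import status, camera, get_calibration, ticket gives the robot as it stands.
- The arm moves only by the shell command python3 -m creep 'ROWS' [OPENING]. ROWS is JSON, a list of rows, each a list of 6 numbers: the shift along the world's x, y, z in cm, then the turn, a rotation vector about the world's x, y, z in degrees. A call has 1 to 8 rows; each row shifts and turns the commanded pose from where the row before left it; what a row does not reach is not made up. A row lasts 1/10 s, in which the tool goes at most 50 mm and 8.59 degrees, less where a joint would pass 70% of its speed; a pose out of reach is approached as far as the arm can. A call is refused whole if a number of a shift passes 5 or a number of a turn 8.59, either way. A call with a gripper value outside its range is refused whole. OPENING is the opening, from -1 (shut) to 1 (fully open), so that 0 is half open, set as the call begins (- or left out, the last holds). The fingers move at their own pace and stop on an object; the grip force is fixed at half the most. Time passes only in rows, so rows that do not move let the fingers close. It gives the time, the measured TCP pose, the force, the opening and the grip force at its end, in the units of the state.
- status.get_obs(): the state, without advancing time (a new reading comes with each control period).
- camera(name): name is "side" or "top"; returns the picture (480x640x3 uint8, red, green, blue); there is no depth.
- get_calibration(name): a dict with "fx", "fy", "cx", "cy" (pixels), "rvec" (rotation vector, rad) and "tvec" (3), from world to camera coordinates, as OpenCV has them. Camera axes: x right, y down, z forward; pixel columns grow to the right and rows downward; lengths in m; the calibration is good to about 2 mm. A picture is of the moment at which its call begins. get_calibration takes no time and is no camera call.
- ticket.job_done(): hands the job in; it is judged then, once.
The state is a dict: "clock": time; "joint_pos": joint angles; "joint_vel": joint speeds; "tau": joint torques, N m; "eef_pos": TCP position; "tool_rot": TCP orientation; "ft_force": force on the tool from outside, world axes, zero at the start; "ft_torque": the same for the moment, N m; "grip_width": finger opening in m; "grasp_force": force on a finger pad.
Only numpy, scipy, OpenCV 4.12 (cv2) and the standard library are available. Lean on these libraries where they do the work, as an engineer would, in place of code of your own. Each camera call takes 0.05 s, during which the arm holds its last target. There are 200 camera calls.

### The job

Open both doors of the small white cupboard on the table wide, each swung out to about a right angle, so that the jars inside can be reached. The right-hand door is latched and its edge strip covers the edge of the left-hand door, so open the right door first, then the left. Leave the two onions and the lemon where they are.

Things in the scene. Friction and masses are not known exactly. Their poses are not given: they have to be found in the camera images.
- cupboard: White cupboard, dark wooden top, fixed, its place varies: 340 mm wide (y), 160 deep (x), 200 high; jars inside are fixed. Origin: centre of the underside, on the table; x to its back, y to its left as one faces the doors, z up. Two 16 mm doors on its front (-x) meet at y = 0, outer faces at x = -96 mm when shut. Upright hinge axes at x = -88 mm, y = +168 mm (left door) and -168 mm (right door).
- right_door (a joint): Right door (-y side), opening angle in rad: 0 shut, 1.57 square to the front, 1.9 stop; turns counter-clockwise seen from above. Latched: pulled out, its handle first slides (see right_handle) and lifts the hidden latch, then the door follows with light friction (0.5 N) and stays where left. A 26 mm wide, 5 mm thick strip on its edge overlaps the left door's front by 12 mm.
- left_door (a joint): Left door (+y side), opening angle in rad: 0 shut, 1.57 square to the front, 1.9 stop; turns clockwise seen from above. No latch and a rigid handle, but the right door's strip holds it shut until the right door is open. Light even friction (about 0.5 N at the handle); it stays where left.
- right_handle (a point): Right door: upright round steel bar, 12 mm thick, 122 to 196 mm above the table, on two 9 mm stubs, axis 35 mm before the door's outer face, 123 mm from the hinge along the door. This point: on that axis, 165 mm up; x = -131, y = -45 mm of the cupboard when shut. Axes as the cupboard's, turning with the door. Sprung: slides straight out up to 13 mm (3 to 7 N), unlatching at about 8 mm.
- left_handle (a point): Left door: upright round steel bar, 12 mm thick, 122 to 196 mm above the table, on two 9 mm stubs, axis 35 mm before the door's outer face, 123 mm from the hinge along the door. This point: on that axis, 165 mm up; x = -131, y = +45 mm of the cupboard when shut. Axes as the cupboard's, turning with the door. Rigid.
- brown_onion: Bystander: loose brown onion, 82 mm wide, 94 mm high, in front of and beside the cupboard, clear of the doors' swing. Origin: at its underside.
- red_onion: Bystander: loose dark red onion, 84 mm wide, 82 mm high, in front of and beside the cupboard, on the other side. Origin: at its underside.
- lemon: Bystander: loose lemon, 77 x 51 x 52 mm, on the table in front of the cupboard, clear of the doors' swing. Origin: at its underside.

How it is judged:
On the way, in this order (a step that is already met when the one before it is completed fails the run):
1. the right door is opened while the left one is still shut (value of joint right_door above 0.35 rad and value of joint left_door below 0.12 rad), for 0.1 s.
2. both doors are open wide (value of joint each of right_door, left_door above 1.2 rad), for 0.1 s.
At the end, for the whole second after the job is handed in: Both doors stand open by at least 1.2 rad (69 degrees) and are at rest (all of step 2 and velocity of joint right_door between -0.05 and 0.05 rad/s and velocity of joint left_door between -0.05 and 0.05 rad/s); the robot touches nothing.
It fails at once if the brown onion is moved by more than 30 mm (distance of brown_onion from where it was at the start of the episode above 0.03 m).
It fails at once if the red onion is moved by more than 30 mm (distance of red_onion from where it was at the start of the episode above 0.03 m).
It fails at once if the lemon is moved by more than 30 mm (distance of lemon from where it was at the start of the episode above 0.03 m).
It also fails if it takes over 53 s, if anything falls off the work surface, if the arm or the gripper's body presses on something with over 40 N, if the wrist force passes 120 N, or if a joint passes its speed limit or range.

## Working session

There is one attempt and no reset: what is moved stays moved. The work goes in short steps, Python scripts to look and compute and a shell command to move; the robot and the scene stay as the last step left them, time stands still between calls to the robot, and variables do not carry over. Pictures are saved under pics/ and viewed, at most 10 in all, crops included, and the job is handed in when it is done.

```bash
ls; mkdir -p pics; python3 - <<'E'
from workcell import status,camera,get_calibration
import cv2
for n in("side","top"):
    cv2.imwrite(f"pics/{n}0.png",camera(n)[:,:,::-1]); print(get_calibration(n))
o=status.get_obs(); print(o['clock'],o['eef_pos'],o['tool_rot'],o['grip_width'])
E
```

```text
pics
{'fx': 447.3268966732963, 'fy': 447.3268966732963, 'cx': 312.7462474027359, 'cy': 237.98181872347587, 'rvec': array([ 2.18460132, -0.491534  ,  0.26062033]), 'tvec': array([-0.52172943,  0.26560697,  0.95914524])}
{'fx': 540.9669419874754, 'fy': 540.9669419874754, 'cx': 314.1713444513392, 'cy': 240.86182550378325, 'rvec': array([ 2.18319343, -2.12824328,  0.14838952]), 'tvec': array([-0.02147794,  0.58961397,  1.56863418])}
0.1 [0.21621504 0.45017952 0.23051423] [ 2.22014360e-01  9.75042928e-01 -9.34088893e-04 -2.02198727e-04] 0.08574046909077034
```

View pics/side0.png

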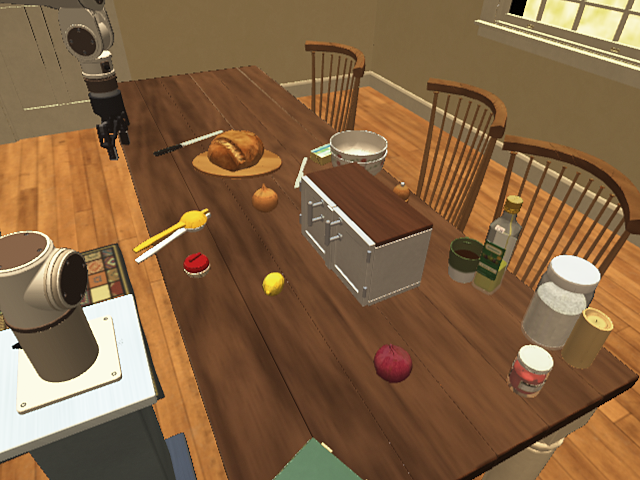

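View pics/top0.png

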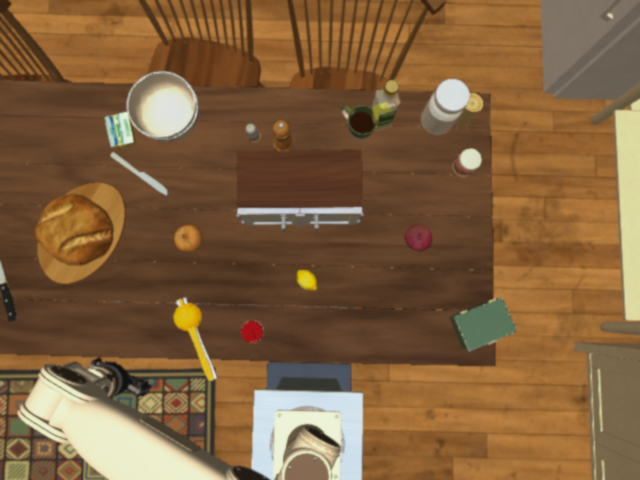

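The side view shows the cupboard front around (300-370, 170-305) with two handles at about (312,210) and (330,230). The top view shows its wooden top at (237-362, 150-207), with the lemon at (307,280), the brown onion at (187,238) and the red onion at (418,237). I'll enlarge the cupboard area.

```bash
cat > h.py <<'E'
import numpy as np,cv2
from workcell import get_calibration
def cal(n):
    c=get_calibration(n);R=cv2.Rodrigues(np.array(c['rvec']))[0];return c,R,np.array(c['tvec'])
def ray(n,u,v,z):
    c,R,t=cal(n);d=R.T@np.array([(u-c['cx'])/c['fx'],(v-c['cy'])/c['fy'],1]);o=-R.T@t
    return o+d*(z-o[2])/d[2]
def proj(n,p):
    c,R,t=cal(n);q=R@np.array(p)+t;return c['fx']*q[0]/q[2]+c['cx'],c['fy']*q[1]/q[2]+c['cy']
E
python3 - <<'E'
import cv2,numpy as np
from h import *
t=cv2.imread('pics/top0.png')[140:235,225:375];s=cv2.imread('pics/side0.png')[160:310,290:440]
a=cv2.resize(t,None,fx=4,fy=4,interpolation=2);b=cv2.resize(s,None,fx=4,fy=4,interpolation=2)[:,:]
cv2.imwrite('pics/c_t.png',a);cv2.imwrite('pics/c_s.png',b)
for uv in [(237,150),(361,150),(362,207),(237,207)]: print(ray('top',*uv,.2))
print('onions lemon',ray('top',187,238,.04),ray('top',418,237,.04),ray('top',307,280,.026))
E
```

```text
[0.81321339 0.21101307 0.2       ]
[ 0.82244612 -0.12751414  0.2       ]
[ 0.66400931 -0.13237132  0.2       ]
[0.65510695 0.20409763 0.2       ]
onions lemon [0.58859211 0.37092831 0.04      ] [ 0.60945235 -0.31513079  0.04      ] [0.47402927 0.01184663 0.026     ]
```

View pics/c_t.png

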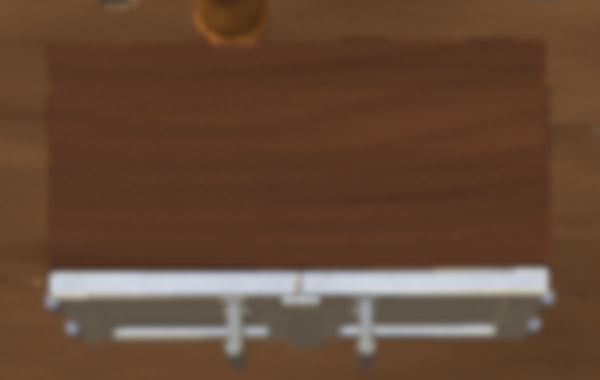

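View pics/c_s.png

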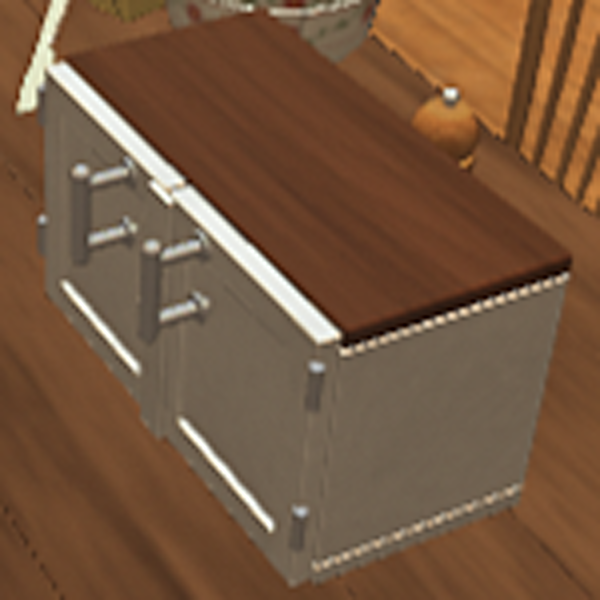

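The crops show the handle bar tops at about (284,226) and (316.5,226) in the top view, and (310,201.5) and (327.5,220) in the side view. I'll triangulate those and compare them with the estimate from the cupboard top.

```bash
python3 - <<'E'
from h import *
c=np.mean([ray('top',*u,.2)[:2] for u in [(237,150),(361.7,150),(362,206.5),(236.8,207)]],0)
f=[ray('top',*u,.2)[:2] for u in [(236.8,207),(362,206.3)]]; b=[ray('top',*u,.2)[:2] for u in [(237,150),(361.7,150)]]
for g in (f,b): d=g[0]-g[1]; print(np.degrees(np.arctan2(-d[0],d[1])),np.linalg.norm(d))
print('c',c)
print('side L,R',ray('side',310,201.5,.196),ray('side',327.5,220,.196))
print('top L,R',ray('top',283.7,226,.196),ray('top',316.5,226,.196))
a=np.radians(1.5);R=np.array([[np.cos(a),-np.sin(a)],[np.sin(a),np.cos(a)]])
for n,y in(('L',.045),('R',-.045)):
  p=c+R@[-.131,y];print(n,p)
  for z in(.122,.196):print(z,proj('top',[*p,z]),proj('side',[*p,z]))
for v in ((285+290,270/1+0),): pass
print('side top corners',ray('side',290+345/4,160+335/4,.2),ray('side',290+572/4,160+260/4,.2))
E
```

```text
1.8417990316868775 0.3371548533435669
1.5622548763342716 0.3405681906409697
c [0.7390462  0.03846666]
side L,R [0.60856246 0.08260091 0.196     ] [ 0.61168755 -0.00639262  0.196     ]
top L,R [0.60729799 0.077066   0.196     ] [ 0.60960612 -0.0110588   0.196     ]
L [0.60691313 0.08002206]
0.122 (np.float64(283.91918773125866), np.float64(230.26289326350278)) (np.float64(309.5666471020817), np.float64(226.27510015433683))
0.196 (np.float64(282.5955071657767), np.float64(226.11295913082606)) (np.float64(309.84683951782057), np.float64(202.16600948012473))
R [ 0.60926905 -0.0099471 ]
0.122 (np.float64(315.79877954912536), np.float64(230.26119855292058)) (np.float64(326.26008399489916), np.float64(245.76834862522605))
0.196 (np.float64(316.0836037444646), np.float64(226.11309381969392)) (np.float64(327.27659666171587), np.float64(221.04696778892227))
side top corners [ 0.66461202 -0.13539313  0.2       ] [ 0.82157522 -0.13084841  0.2       ]
```

```bash
python3 -m creep '[[0,-3,0,0,0,8],[0,-3,0,0,0,8]]' 1; python3 -c "
from workcell import status;print(status.get_obs()['joint_pos'])"
```

```text
clock: 0.3
eef_pos: [0.2162, 0.39, 0.2304]
tool_rot: [0.081, 0.997, -0.001, -0.0]
ft_force: [0.6, -0.1, -0.5]
grip_width: 0.0854
grasp_force: 0.0
[ 1.06468165e+00  1.35587203e-01 -1.27872858e-01  1.30917755e+00
 -1.15640367e-04  1.22643700e+00]
```

```bash
python3 -m creep '[[2.5,-3,0.2,0,0,2],[2.5,-3,0.2,0,0,2],[2.5,-3,0.2,0,0,2],[2.5,-3,0.2,0,0,2],[2.5,-3,0.2,0,0,2],[2.5,-3,0,0,0,1],[2.5,-3,0,0,0,0],[2.5,-3,0,0,0,0]]' && python3 -m creep '[[3,-2.6,0,0,0,0],[3,-2.6,0,0,0,0],[3,-2.6,0,0,0,0],[3,-2.6,0,0,0,0],[3,-2.7,0,0,0,0],[2.4,-2.7,0,0,0,0],[2,0,0,0,0,0],[0,0,0,0,0,0]]'
```

```text
clock: 1.1
eef_pos: [0.417, 0.1492, 0.2411]
tool_rot: [-0.012, 1.0, -0.0, -0.0]
ft_force: [1.4, 0.8, -1.6]
grip_width: 0.0852
grasp_force: 0.0
clock: 1.9
eef_pos: [0.612, -0.0085, 0.2395]
tool_rot: [-0.011, 1.0, 0.0, -0.001]
ft_force: [-0.9, 0.3, 0.4]
grip_width: 0.0847
grasp_force: 0.0
```

```bash
python3 -m creep '[[-0.1,0,-2,0,0,0],[-0.1,0,-2,0,0,0],[0,0,-2,0,0,0],[0,0,-1.5,0,0,0],[0,0,-1.5,0,0,0],[0,0,-0.3,0,0,0],[0,0,0,0,0,0]]' && python3 -m creep '[[0,0,0,0,0,0],[0,0,0,0,0,0],[0,0,0,0,0,0],[0,0,0,0,0,0],[0,0,0,0,0,0],[0,0,0,0,0,0],[0,0,0,0,0,0],[0,0,0,0,0,0]]' -1
python3 - <<'E'
from workcell import camera
import cv2
cv2.imwrite('pics/s1.png',cv2.resize(camera('side')[140:320,260:460,::-1],None,fx=3,fy=3))
E
```

```text
clock: 2.6
eef_pos: [0.6074, -0.0068, 0.1478]
tool_rot: [-0.012, 1.0, 0.0, -0.001]
ft_force: [1.0, -0.2, 1.2]
grip_width: 0.0853
grasp_force: 0.0
clock: 3.4
eef_pos: [0.6088, -0.0101, 0.1488]
tool_rot: [-0.011, 1.0, -0.002, 0.0]
ft_force: [0.9, -6.6, 1.4]
grip_width: 0.0103
grasp_force: 58.4
```

View pics/s1.png

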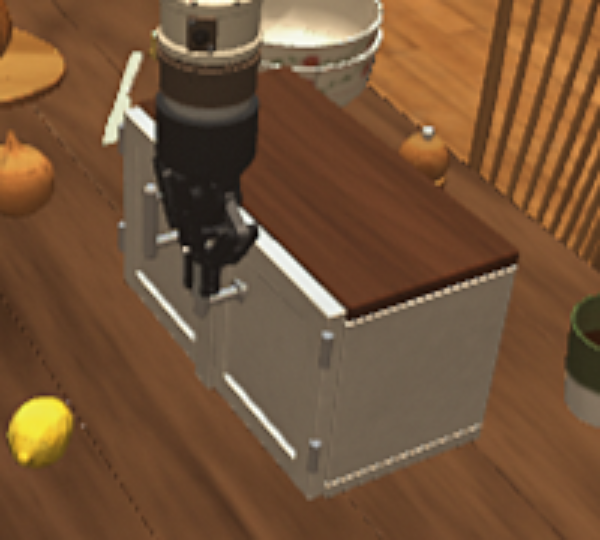

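The gripper holds the right handle: the picture shows the fingers on the bar at about (205,290), and the opening reads 10 mm. Next I'll work out the increments along the arc.

```bash
cat > arc.py <<'E'
import numpy as np,sys
s=float(sys.argv[1])  # +1 right door, -1 left
a=np.radians(1.6)
R=lambda t:np.array([[np.cos(t),-np.sin(t)],[np.sin(t),np.cos(t)]])
v=R(a)@[-.043,s*.123]
P=[100*R(s*np.radians(t))@v for t in np.arange(0,97,6)]
print(np.round(np.diff(P,axis=0),2).tolist())
print('pull',R(a)@[-1,0])
E
python3 arc.py 1; python3 arc.py -1
python3 -m creep '[[-0.4,0,0,0,0,0],[-0.4,0,0,0,0,0],[-0.4,0,0,0,0,0],[-0.3,0,0,0,0,0],[0,0,0,0,0,0]]'
```

```text
[[-1.25, -0.55], [-1.18, -0.68], [-1.11, -0.8], [-1.02, -0.91], [-0.91, -1.01], [-0.8, -1.1], [-0.68, -1.18], [-0.56, -1.24], [-0.42, -1.3], [-0.29, -1.33], [-0.15, -1.36], [-0.0, -1.36], [0.14, -1.36], [0.28, -1.33], [0.42, -1.3], [0.55, -1.25]]
pull [-0.99961012 -0.02792164]
[[-1.28, 0.48], [-1.22, 0.61], [-1.15, 0.74], [-1.06, 0.85], [-0.97, 0.96], [-0.86, 1.05], [-0.75, 1.14], [-0.63, 1.21], [-0.5, 1.27], [-0.36, 1.32], [-0.22, 1.35], [-0.08, 1.36], [0.06, 1.36], [0.21, 1.35], [0.35, 1.32], [0.48, 1.28]]
pull [-0.99961012 -0.02792164]
clock: 3.95
eef_pos: [0.5959, -0.0114, 0.1488]
tool_rot: [-0.01, 1.0, -0.004, 0.003]
ft_force: [7.0, -11.0, -3.4]
grip_width: 0.0107
grasp_force: 58.4
```

```bash
python3 -m creep '[[-0.2,-0.5,0,0,0,6],[-1.18,-0.68,0,0,0,6],[-1.11,-0.8,0,0,0,6],[-1.02,-0.91,0,0,0,6],[0,0,0,0,0,0]]'
```

```text
clock: 4.45
eef_pos: [0.5611, -0.0412, 0.1488]
tool_rot: [-0.218, 0.976, -0.004, 0.002]
ft_force: [10.2, -10.6, -7.0]
grip_width: 0.0108
grasp_force: 58.5
```

```bash
python3 -m creep '[[-0.91,-1.05,0,0,0,6],[-0.8,-1.15,0,0,0,6],[-0.68,-1.2,0,0,0,6],[-0.56,-1.24,0,0,0,6],[-0.42,-1.3,0,0,0,6],[0,0,0,0,0,0]]' && python3 -m creep '[[-0.29,-1.33,0,0,0,6],[-0.15,-1.36,0,0,0,6],[0,-1.36,0,0,0,6],[0.14,-1.36,0,0,0,6],[0.28,-1.33,0,0,0,6],[0.42,-1.3,0,0,0,6],[0,0,0,0,0,0],[0,0,0,0,0,0]]'
python3 - <<'E'
from workcell import camera
import cv2
cv2.imwrite('pics/t2.png',cv2.resize(camera('top')[130:330,170:430,::-1],None,fx=3,fy=3))
E
```

```text
clock: 5.05
eef_pos: [0.5299, -0.0992, 0.1489]
tool_rot: [-0.464, 0.886, -0.004, 0.004]
ft_force: [15.4, -5.9, -9.7]
grip_width: 0.0107
grasp_force: 58.6
clock: 5.85
eef_pos: [0.5344, -0.1759, 0.1489]
tool_rot: [0.715, -0.699, 0.003, -0.004]
ft_force: [15.2, 2.6, -6.5]
grip_width: 0.0105
grasp_force: 59.1
```

View pics/t2.png

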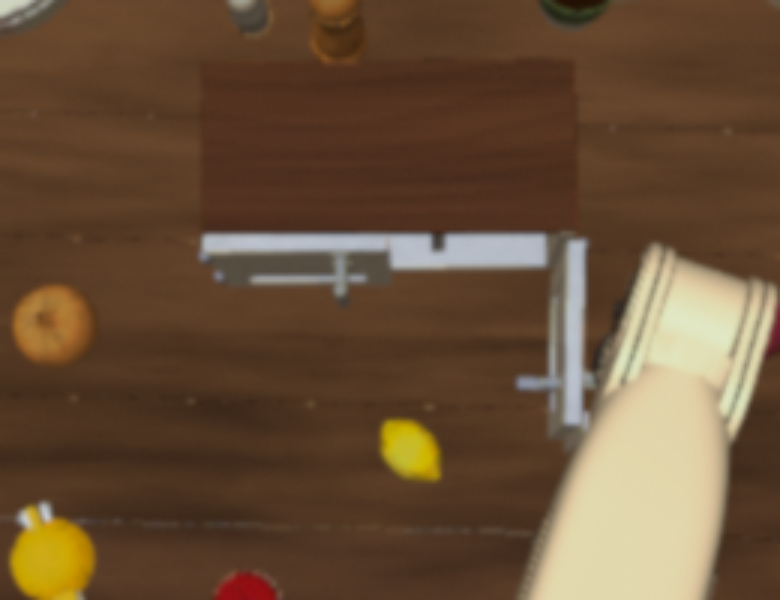

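The right door stands at about 90° with the gripper on its outer face. I'll release it and lift clear.

```bash
python3 -m creep '[[0,0,0,0,0,0],[0,0,0,0,0,0],[0,0,0,0,0,0],[0,0,0,0,0,0],[0,0,0,0,0,0],[0,0,0,0,0,0],[0,0,0,0,0,0]]' 1 && python3 -m creep '[[0,0,1,0,0,0],[0,0,1.5,0,0,0],[0,0,2,0,0,0],[0,0,2,0,0,0],[0,0,2,0,0,0],[0,0,1.5,0,0,0],[0,0,0,0,0,0]]'; python3 -c "
from workcell import status;print(status.get_obs()['joint_pos'])"
```

```text
clock: 6.6
eef_pos: [0.5286, -0.176, 0.1484]
tool_rot: [0.715, -0.699, 0.0, 0.0]
ft_force: [0.6, -0.5, 0.3]
grip_width: 0.0855
grasp_force: 0.0
clock: 7.3
eef_pos: [0.5301, -0.1765, 0.2517]
tool_rot: [0.715, -0.699, 0.003, -0.001]
ft_force: [-0.0, -0.2, 0.1]
grip_width: 0.0856
grasp_force: 0.0
[-3.21361385e-01  3.47057905e-01  2.03625993e-01  1.42136440e+00
  1.53780591e-07 -1.91558890e+00]
```

```bash
python3 -m creep '[[0.6,2.1,0,0,0,-7.5],[0.6,2.1,0,0,0,-7.5],[0.6,2.1,0,0,0,-7.5],[0.6,2.1,0,0,0,-7.5],[0.6,2.1,0,0,0,-7.5],[0.6,2.1,0,0,0,-7.5],[0.6,2.1,0,0,0,-7.5],[0.6,2.1,0,0,0,-7.5]]' && python3 -m creep '[[0.7,2.2,0,0,0,-7.5],[0.7,2.2,0,0,0,-7.5],[0.7,2.2,0,0,0,-7.5],[0.7,2.2,0,0,0,-7.5],[0,0,0,0,0,0],[0,0,0,0,0,0]]'
```

```text
clock: 8.1
eef_pos: [0.5765, -0.0071, 0.2475]
tool_rot: [-0.268, 0.964, 0.0, -0.001]
ft_force: [0.5, -0.2, 0.3]
grip_width: 0.0854
grasp_force: 0.0
clock: 8.7
eef_pos: [0.6043, 0.0802, 0.2474]
tool_rot: [-0.013, 1.0, -0.0, -0.001]
ft_force: [-0.1, 0.5, 0.6]
grip_width: 0.0857
grasp_force: 0.0
```

```bash
python3 -m creep '[[0.2,0,-2,0,0,0],[0,0,-2,0,0,0],[0,0,-2,0,0,0],[0,0,-2,0,0,0],[0,0,-1.6,0,0,0],[0,0,-0.3,0,0,0],[0,0,0,0,0,0]]' && python3 -m creep '[[0,0,0,0,0,0],[0,0,0,0,0,0],[0,0,0,0,0,0],[0,0,0,0,0,0],[0,0,0,0,0,0],[0,0,0,0,0,0],[0,0,0,0,0,0],[0,0,0,0,0,0]]' -1
```

```text
clock: 9.4
eef_pos: [0.6061, 0.079, 0.1489]
tool_rot: [-0.011, 1.0, -0.0, -0.001]
ft_force: [-0.1, 0.3, 1.2]
grip_width: 0.0853
grasp_force: 0.0
clock: 10.2
eef_pos: [0.6068, 0.0797, 0.1497]
tool_rot: [-0.012, 1.0, -0.0, 0.0]
ft_force: [-0.2, -1.3, 3.0]
grip_width: 0.011
grasp_force: 58.4
```

The left handle is gripped, so I'll follow its arc.

```bash
python3 -m creep '[[-1.28,0.48,0,0,0,-6],[-1.22,0.61,0,0,0,-6],[-1.15,0.74,0,0,0,-6],[0,0,0,0,0,0]]' && python3 -m creep '[[-1.06,0.85,0,0,0,-6],[-0.97,0.96,0,0,0,-6],[-0.86,1.05,0,0,0,-6],[-0.75,1.14,0,0,0,-6],[-0.63,1.21,0,0,0,-6],[0,0,0,0,0,0]]'
```

```text
clock: 10.6
eef_pos: [0.5691, 0.0987, 0.1497]
tool_rot: [0.144, 0.99, -0.0, -0.0]
ft_force: [-1.5, -2.0, 4.5]
grip_width: 0.0106
grasp_force: 59.2
clock: 11.2
eef_pos: [0.5268, 0.1512, 0.1497]
tool_rot: [0.395, 0.919, -0.0, -0.0]
ft_force: [-4.0, -2.6, 5.2]
grip_width: 0.0104
grasp_force: 59.5
```

```bash
python3 -m creep '[[-0.5,1.27,0,0,0,-6],[-0.36,1.32,0,0,0,-6],[-0.22,1.35,0,0,0,-6],[-0.08,1.36,0,0,0,-6],[0.06,1.36,0,0,0,-6],[0.21,1.35,0,0,0,-6],[0.35,1.32,0,0,0,-6],[0,0,0,0,0,0]]' && python3 -m creep '[[0,0,0,0,0,0],[0,0,0,0,0,0],[0,0,0,0,0,0],[0,0,0,0,0,0],[0,0,0,0,0,0],[0,0,0,0,0,0],[0,0,0,0,0,0]]' 1 && python3 -m creep '[[0,0,1,0,0,0],[0,0,1.5,0,0,0],[0,0,2,0,0,0],[0,0,2,0,0,0],[0,0,2,0,0,0],[0,0,1.5,0,0,0],[0,0,2,0,0,0],[0,0,0,0,0,0]]' && python3 -m creep '[[-2,1,0,0,0,0],[-3,1,0,0,0,0],[-3,1,0,0,0,0],[-3,1,0,0,0,0],[-2,0,0,0,0,0],[0,0,0,0,0,0],[0,0,0,0,0,0]]'
python3 - <<'E'
from workcell import camera
import cv2
cv2.imwrite('pics/t3.png',camera('top')[:,:,::-1]);cv2.imwrite('pics/s3.png',camera('side')[:,:,::-1])
E
```

```text
clock: 12.0
eef_pos: [0.5223, 0.2457, 0.1497]
tool_rot: [0.697, 0.717, 0.001, -0.001]
ft_force: [-3.2, 0.1, 5.8]
grip_width: 0.0106
grasp_force: 59.5
clock: 12.7
eef_pos: [0.5221, 0.2436, 0.1493]
tool_rot: [0.699, 0.715, 0.0, 0.0]
ft_force: [-0.0, -0.3, -0.3]
grip_width: 0.0857
grasp_force: 0.0
clock: 13.5
eef_pos: [0.5235, 0.2444, 0.2732]
tool_rot: [0.699, 0.715, 0.003, 0.001]
ft_force: [-0.7, 0.3, 1.0]
grip_width: 0.0855
grasp_force: 0.0
clock: 14.2
eef_pos: [0.3922, 0.2838, 0.2692]
tool_rot: [0.699, 0.716, 0.0, 0.0]
ft_force: [-0.5, 1.0, 0.3]
grip_width: 0.0854
grasp_force: 0.0
```

View pics/t3.png

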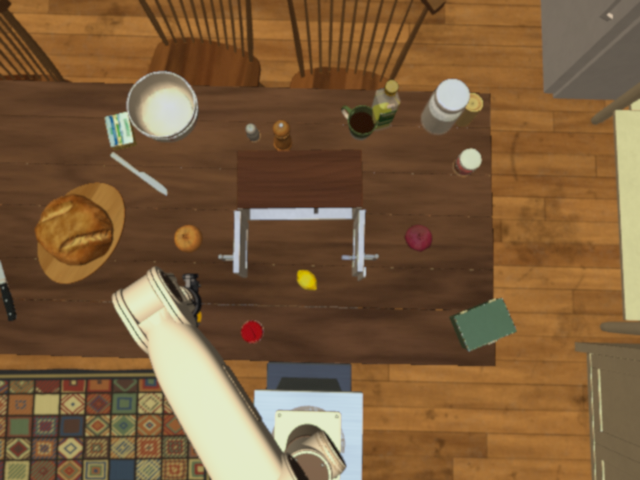

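View pics/s3.png

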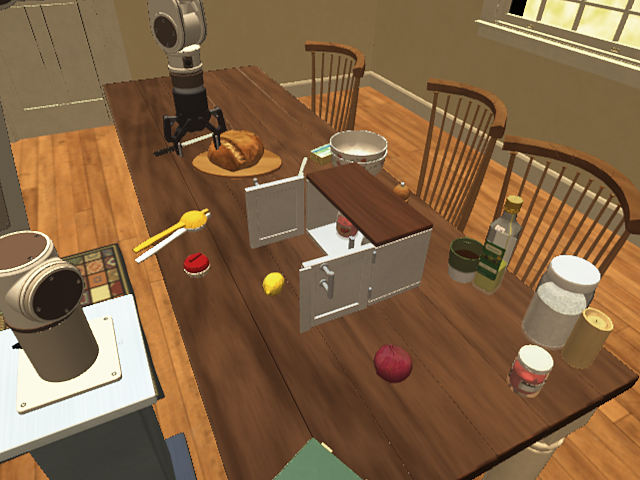

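In the top view both doors stand at about 90°, at (240,240) and (360,243). The onions at (187,238) and (418,237) and the lemon at (307,280) haven't moved, and the arm is clear.

```bash
python3 -c "
from workcell import ticket;print(ticket.job_done())"
```

```text
the job is handed in; nothing more can be done
None
```

Both doors are open to about 90°, right one first, with the onions and lemon where they were and the arm clear; the job is handed in at about 14 s, with no verdict returned.

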